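Set up the shaft inspection station

ROBOT

A 6-joint arm with a two-finger parallel gripper is mounted at the origin on the work surface; the furniture and walls round the work are solid. World frame = base frame: x ahead of the robot, y to its left, z up, the work surface at z = 0. Lengths are in m, angles in rad, forces in N, time in s.
With the tool pointing down it reaches from about 0.25 to 0.775 m from the base axis. Payload 4 kg.
Tool frame: the origin (TCP) lies midway between the tips of the shut fingers; the grasp point (between the pads) lies grip_point_offset behind it (grip_point_offset is the distance from the TCP to the grasp point, in m); z points along the fingers, y is the line along which they close (so a half turn about z gives the same grasp; the last joint's range is limited). The gripper opens to 94 mm and grips with 3 to 60 N. Pads are 16 mm wide; open, the fingers measure 119 mm over their backs; the gripper's body (75 mm by 177 mm) begins 78 mm behind the grasp point.
Start: joints at [1.082, 0.087, 1.371, -0, 1.684, -0.103], TCP at [0.207, 0.51, 0.206] pointing down, gripper open.
Joint ranges: [-3.1, 3.1], [-0.76, 2.03], [0.27, 2.55], [-1.08, 4.22], [0.17, 2.65], [-2.57, 2.57]. Speed limits (rad/s): [2.79, 2.79, 3.14, 3.14, 3.14, 3.14].

INTERFACE

Orientations are given as [roll, pitch, yaw] about the fixed x, y, z axes, in that order (R = Rz(yaw) Ry(pitch) Rx(roll)).
In Python, from bench import * gives the robot as it stands. The module is installed in compiled form; this text tells all that it offers.
- The arm moves only by the tool apply_moves, never from a script. Its argument "commands" is a list of rows, each a list of 7 numbers: the turn, a rotation vector about the world's x, y, z in rad, then the shift along the world's x, y, z in m, then the opening in per cent of the stroke, from 0 (shut) to 100 (fully open). In form: [[ax, ay, az, x, y, z, jaw], ...]. A call has exactly 5 rows; each row is the pose to reach, as a shift and turn from the pose commanded when the call began; what a row does not reach only later rows make up. A row lasts 1/10 s, in which the tool goes at most 50 mm and 8.59 degrees, less where a joint would pass 70% of its speed; a pose out of reach is approached as far as the arm can. A call with a gripper value outside its range is refused whole. The fingers move at their own pace and stop on an object; the grip force is fixed at half the most. Time passes only in rows, so rows that repeat a pose let the fingers close, or fill a call up. It gives the time, the measured TCP pose, the force, the opening and the grip force at its end, in the units of the state.
- get_obs(): the state, without advancing time (a new reading comes with each control period).
- snapshot(name): name is "side" or "top"; returns a dict with "pixels" (420x560x3 uint8, red, green, blue), "vertical_fov" (degrees; the focal length in pixels is half the picture's height over the tangent of half this angle, whatever the lens; pixels are square), "cx", "cy" (the principal point, pixels), "rvec" (rotation vector, rad) and "tvec" (3), from world to camera coordinates, as OpenCV has them. Camera axes: x right, y down, z forward; pixel columns grow to the right and rows downward; lengths in m; the calibration is good to about 2 mm. A picture is of the moment at which its call begins. There is no depth.
- close_job(): hands the job in; it is judged then, once.
Trained networks look in the newest picture that a camera, given by its name, has taken for a name from the list of things; names that differ only in an ending like _2 or _b are one class to them, and where a whole thing is asked for, a point or a joint stands for the part that bears it (a point fixed in the world has none). Each returns a list of dicts, best first, with "score" (0 to 1); they miss things now and then, are a little off and sometimes report something else, mostly with a low value. They report only what shows in the picture. A call takes as long as a camera call. They do not tell look-alikes from the thing itself.
- masks_of(camera, query): "mask" (420x560 bool, what is visible of it) and "extent" ([left, top, right, bottom] in pixels, round what is visible of it).
- place_of(camera, query): "pixel" ([column, row] in pixels: a listed point, or the origin of a listed thing).
The state is a dict: "time": time; "joint_positions": joint angles; "qvel": joint speeds; "joint_torque": joint torques, N m; "tool_pos": TCP position; "ee_rot": TCP orientation; "wrist_force": force on the tool from outside, world axes, zero at the start; "wrist_torque": the same for the moment, N m; "width": finger opening in m; "finger_force": force on a finger pad.
Only numpy, scipy, OpenCV 4.12 (cv2) and the standard library are available. Lean on these libraries where they do the work, as an engineer would, in place of code of your own. Each camera call takes 0.05 s, during which the arm holds its last target. There are 200 camera calls.

TASK

Set up the shaft check on the dark layout board: stand the two V-blocks upright on its two white marks, one on each and their grooves in one line, and lay the stepped shaft in both grooves, centred between them, with its red-painted end towards the blue pad. Put the ring gauge flat on the middle of the blue pad and the gear, hub up, on the middle of the yellow pad. Leave the oil bottle and the tape roll where they stand.

Things in the scene. Friction and masses are not known exactly. Their poses are not given: they have to be found in the camera images.
- layout_board: dark steel board, 310 mm (y) x 110 mm (x) x 6 mm thick, fixed; origin at the centre of its underside, top face at z = 6 mm. Two white marks on its top, 53 mm along x by 48 mm along y, centred at x = 0, y = +39 and -39 mm: each the place of one V-block (either block on either mark), its groove along the board's y axis. A round pad lies near each end of the board.
- blue_pad: blue round flat pad, 68 mm diameter, 2 mm thick, fixed on the board 115 mm from the board's centre along its y axis, at one end or the other (it and the yellow pad change ends). Origin at the centre of its underside; its top is 8 mm above the table.
- yellow_pad: yellow round flat pad, 68 mm diameter, 2 mm thick, fixed on the board 115 mm from its centre at the end opposite to the blue pad. Origin at the centre of its underside; its top is 8 mm above the table.
- v_block_a: grey steel V-block, loose, standing upright, 40 mm (x) x 45 mm (y) x 36 mm high, about 0.36 kg. Origin at the centre of its underside, z up. The 90-degree V groove runs along its x axis in the top, 32 mm wide at the top and about 17 mm deep. Grasp it across its y faces (45 mm apart). The same either way round.
- v_block_b: second grey steel V-block, identical to v_block_a in size, axes and origin.
- shaft: stepped steel shaft lying along its y axis, 105 mm long, 0.22 kg. Centreline: 12 mm from the origin along its own z (up unless it rolls). Thick middle 24 mm diameter, y = -17 to 21 mm (grasp here, across x); 19 mm diameter beyond on the -y side, 16 mm on +y. Red band at the -y end, y = -37 to -52 mm. Lying in both V-blocks on the board, its thick middle rests on their inner edges, centreline 42 mm above the table.
- ring_gauge: plain steel ring gauge lying flat, 55 mm outside diameter, 18 mm high, with a hole in it, about 0.26 kg. Origin at the centre of its underside. Grasp across the outside.
- gear: grey steel spur gear lying flat with its hub up: toothed rim 60 mm in diameter and 12 mm high, hub 28 mm in diameter up to 20 mm, about 0.16 kg. Origin at the centre of its underside, z up. Grasp across the teeth.
- oil_bottle: cream oil bottle with a red pointed spout, 38 mm diameter, 112 mm high, loose, standing at the left of the work; bystander. Origin at the centre of its underside.
- tape_roll: roll of tan adhesive tape lying flat, 68 mm diameter, 18 mm high, loose, at the right of the work; bystander. Origin at the centre of its underside.
Things that resemble listed ones, but are neither listed nor needed, are in the scene too. What is shaped like the gear but orange is not meant.

How it is judged:
By the outcome, as a careful person would: the job done as asked, in the order asked, and still so for the second after the job is handed in, with the robot touching nothing.
It also fails if it takes over 128 s, if anything falls off the work surface, if the arm or the gripper's body presses on something with over 40 N, if the wrist force passes 120 N, or if a joint passes its speed limit or range.

## Working session

There is one attempt and no reset: what is moved stays moved. The work goes in short steps, Python scripts to look and compute and a tool call to move; the robot and the scene stay as the last step left them, time stands still between calls to the robot, and variables do not carry over. Pictures are saved under pics/ and viewed, at most 14 in all, crops included, and the job is handed in when it is done.

Besides the shell and the picture viewer there is one more tool, called after "Emit:" as name([rows], argument=value, ...), one row to a line, values as JSON. apply_moves: Moves the arm, as the interface text tells. Its arguments: {"type":"object","properties":{"commands":{"type":"array"}},"required":["commands"]}

```bash
mkdir -p pics; cat > h.py <<'E'
from bench import *
import numpy as np, cv2
def snap(n,f=None):
    s=snapshot(n)
    if f: cv2.imwrite('pics/'+f,s['pixels'][:,:,::-1])
    return s
def cam(s):
    h=s['pixels'].shape[0]; f=h/2/np.tan(np.radians(s['vertical_fov'])/2)
    R=cv2.Rodrigues(np.array(s['rvec'],float))[0]; t=np.array(s['tvec'],float).ravel()
    return f,R,t
def p2w(s,px,z):
    f,R,t=cam(s); d=R.T@np.array([(px[0]-s['cx'])/f,(px[1]-s['cy'])/f,1]); c=-R.T@t
    return c+d*(z-c[2])/d[2]
def w2p(s,p):
    f,R,t=cam(s); q=R@np.array(p)+t
    return np.array([s['cx']+f*q[0]/q[2], s['cy']+f*q[1]/q[2]])
E
python3 - <<'E'
from h import *
o=get_obs(); print({k:np.round(v,3) for k,v in o.items()})
import bench; print([n for n in dir(bench) if not n.startswith('_')], globals().get('grip_point_offset'))
for n in ('top','side'):
    s=snap(n,n+'0.png'); f,R,t=cam(s); print(n,f,s['cx'],s['cy'],-R.T@t,R.round(2).tolist())
    for q in ['layout_board','blue_pad','yellow_pad','v_block_a','shaft','ring_gauge','gear','oil_bottle','tape_roll']:
        print(q,[(round(d['score'],2),np.round(d['pixel'],1).tolist(),p2w(s,d['pixel'],0).round(3)[:2].tolist()) for d in place_of(n,q)])
E
```

```text
{'time': np.float64(0.0), 'joint_positions': array([ 1.082,  0.088,  1.372, -0.   ,  1.684, -0.103]), 'qvel': array([ 0.001,  0.001, -0.   ,  0.001, -0.   ,  0.003]), 'joint_torque': array([ 0.0000e+00, -3.4018e+01, -3.0243e+01,  7.2000e-02,  3.3000e-02,
       -0.0000e+00]), 'tool_pos': array([0.207, 0.509, 0.204]), 'ee_rot': array([-3.139, -0.   ,  2.756]), 'wrist_force': array([ 0.138, -0.434,  0.436]), 'wrist_torque': array([ 0.032,  0.053, -0.014]), 'finger_force': np.float64(0.0), 'width': np.float64(0.094)}
['IKError', 'close_job', 'get_obs', 'grip_point_offset', 'masks_of', 'place_of', 'snapshot'] 0.0188
top 540.1724711965694 285.36450275032007 208.3993364919591 [0.16748726 0.01039902 1.56201243] [[0.04, -1.0, -0.0], [-0.98, -0.03, -0.2], [0.2, 0.01, -0.98]]
layout_board [(0.65, [326.5, 175.2], [0.594, -0.093])]
blue_pad [(0.87, [364.6, 167.2], [0.623, -0.207]), (0.57, [213.2, 200.9], [0.504, 0.241])]
yellow_pad [(0.71, [287.7, 180.2], [0.574, 0.022])]
v_block_a [(0.75, [214.9, 203.7], [0.495, 0.235]), (0.75, [189.0, 235.4], [0.398, 0.305]), (0.71, [287.8, 181.1], [0.572, 0.0
[... 269 characters left out ...]
0.499, 0.398])]
tape_roll [(0.48, [340.5, 228.9], [0.433, -0.137]), (0.46, [422.7, 208.9], [0.501, -0.379])]
side 444.29228475511803 282.3911882267735 211.07731614108096 [-0.10649099  1.01152993  0.84280645] [[-0.87, -0.5, -0.0], [-0.28, 0.49, -0.83], [0.41, -0.72, -0.56]]
layout_board []
blue_pad []
yellow_pad []
v_block_a [(0.54, [234.2, 260.7], [0.507, 0.221]), (0.46, [252.0, 289.7], [0.397, 0.296])]
shaft []
ring_gauge [(0.66, [333.1, 184.8], [0.436, -0.317]), (0.35, [253.5, 289.8], [0.393, 0.294])]
gear [(0.68, [312.0, 205.7], [0.441, -0.151]), (0.47, [300.2, 223.7], [0.426, -0.037]), (0.44, [343.2, 215.7], [0.323, -0.149])]
oil_bottle [(0.85, [194.3, 303.0], [0.5, 0.411])]
tape_roll []
```

```bash
python3 -c "
import cv2
a=cv2.imread('pics/top0.png')[130:290,140:460];cv2.imwrite('pics/t0c.png',cv2.resize(a,(800,400),interpolation=cv2.INTER_CUBIC))
a=cv2.imread('pics/side0.png')[120:340,140:400];cv2.imwrite('pics/s0c.png',cv2.resize(a,(709,600),interpolation=cv2.INTER_CUBIC))"
```

```text
(no output)
```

View pics/t0c.png

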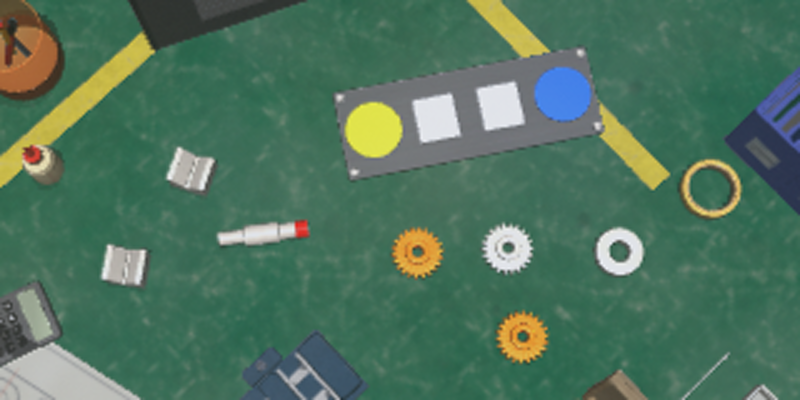

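View pics/s0c.png

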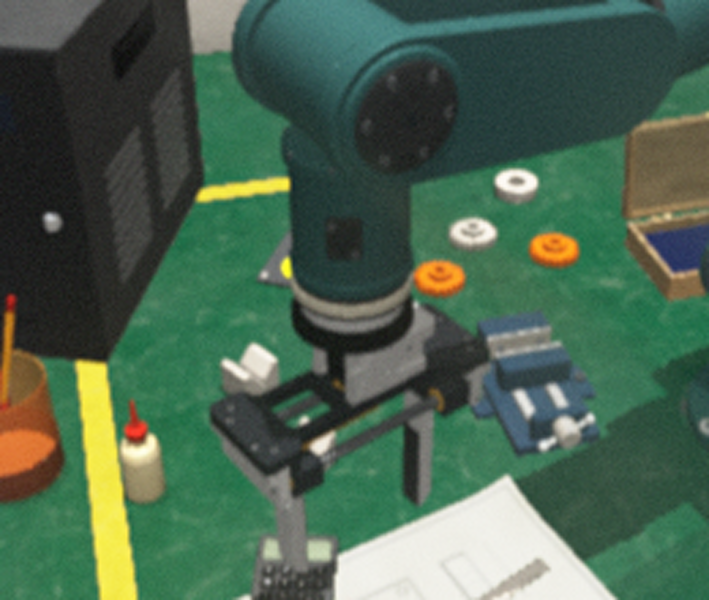

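Top view crop (2.5×, offset 140,130): board with yellow pad at crop (373,130) and blue at (563,93). The marks lie between the pads. V-blocks are at (192,170) and (125,265), and the shaft is at (263,235) with its red end to the right. The grey gear is at (507,248) and the ring at (620,252). The side view mostly shows the arm in the way. Next I'll fit the outlines.

```bash
cat >> h.py <<'E'
from scipy.optimize import minimize
U=6
def cyl(r,z0,z1,n=48):
    a=np.linspace(0,2*np.pi,n,endpoint=False); c=np.c_[r*np.cos(a),r*np.sin(a)]
    return np.r_[np.c_[c,0*a+z0],np.c_[c,0*a+z1]]
def box(lx,ly,z0,z1): return np.array([[x,y,z] for x in(-lx/2,lx/2) for y in(-ly/2,ly/2) for z in(z0,z1)])
def ycyl(r,y0,y1,zc): 
    c=cyl(r,y0,y1,24); return np.c_[c[:,0],c[:,2],c[:,1]+zc]
SHAPES={'vb':[box(.040,.045,0,.036)],'shaft':[ycyl(.012,-.017,.021,.012),ycyl(.0095,-.0525,-.017,.012),ycyl(.008,.021,.0525,.012)],
 'ring':[cyl(.0275,0,.018)],'gear':[cyl(.029,0,.012)],'pad':[cyl(.034,0,.002)],'mark':[box(.053,.048,0,0.0001)]}
def chan(s,mode='R'):
    I=s['pixels'].astype(np.float32)
    return {'R':I[:,:,0],'G':I[:,:,1],'B-R':I[:,:,2]-I[:,:,0],'W':I.min(2),'R-B':I[:,:,0]-I[:,:,2]}[mode]
def fit(s,shape,x0,z,yaw=0,mode='R',half=22,thr=None):
    """x0 world guess; returns x,y,yaw,iou"""
    c=np.round(w2p(s,[x0[0],x0[1],z])).astype(int); o=c-half
    P=chan(s,mode)[o[1]:o[1]+2*half,o[0]:o[0]+2*half]
    A=cv2.resize(P,None,fx=U,fy=U,interpolation=cv2.INTER_CUBIC)
    t=thr if thr is not None else cv2.threshold(np.clip(A,0,255).astype(np.uint8),0,255,cv2.THRESH_OTSU)[0]
    M=(A>t).astype(np.uint8); n,L,st,ce=cv2.connectedComponentsWithStats(M)
    k=1+np.argmin(np.hypot(*(ce[1:]-half*U).T)-0.02*st[1:,4]**.5*U); M=(L==k).astype(np.uint8)
    cs,_=cv2.findContours(M,cv2.RETR_EXTERNAL,cv2.CHAIN_APPROX_NONE); M=cv2.drawContours(M*0,cs,-1,1,-1)
    def render(p):
        m=np.zeros_like(M); cy,sy=np.cos(p[2]),np.sin(p[2])
        for V in SHAPES[shape]:
            W=np.c_[p[0]/1e3+V[:,0]*cy-V[:,1]*sy,p[1]/1e3+V[:,0]*sy+V[:,1]*cy,V[:,2]+z]
            q=np.array([w2p(s,w) for w in W]); q=((q-o+.5)*U-.5)*16
            cv2.fillConvexPoly(m,cv2.convexHull(np.round(q).astype(np.int32)),1,shift=4)
        return m
    D=lambda p:1-(render(p)&M).sum()/max(1,(render(p)|M).sum())
    best=None
    for dy in (-.2,0,.2):
        p0=np.array([x0[0]*1e3,x0[1]*1e3,yaw+dy])
        r=minimize(D,p0,method='Nelder-Mead',options=dict(initial_simplex=[p0,p0+[6,0,0],p0+[0,6,0],p0+[0,0,.25]],xatol=.02,fatol=1e-4,maxiter=150))
        if best is None or r.fun<best.fun: best=r
    return np.array([best.x[0]/1e3,best.x[1]/1e3,best.x[2],1-best.fun])
def board(s):
    pb=fit(s,'pad',p2w(s,[365,167],.006),.006,mode='B-R'); py=fit(s,'pad',p2w(s,[289,182],.006),.006,mode='R-B')
    return pb,py
E
cat > m.py <<'E'
from h import *
s=snap('top')
pb,py=board(s); print('blue',pb.round(4),'yellow',py.round(4),'dist',np.hypot(*(pb-py)[:2]),'ctr',((pb+py)/2)[:2].round(4))
v=(py-pb)[:2]; print('board yaw of +y(toward yellow)', np.arctan2(v[1],v[0])-np.pi/2)
bc=((pb+py)/2)[:2]; u=v/np.hypot(*v); yb=np.arctan2(v[1],v[0])-np.pi/2
for k in(1,-1): 
    g=bc+k*.039*u; print('mark',g.round(4),fit(s,'mark',g,.006,yb,mode='W',half=14).round(4))
E
cat > m1.py <<'E'
from m import *
for n,sh,px in [('vb1','vb',(216,199)),('vb2','vb',(190,236)),('shaft','shaft',(245,224)),('ring','ring',(388,231)),('gear','gear',(343,229))]:
    print(n,fit(s,sh,p2w(s,px,.015),0,yaw=.0 if sh!='shaft' else .1,mode='R').round(4))
E
time python3 m1.py
```

```text
blue [ 0.6204 -0.2058 -0.0244  0.9699] yellow [0.569  0.0183 0.1912 0.971 ] dist 0.22991314558853432 ctr [ 0.5947 -0.0938]
board yaw of +y(toward yellow) 0.22531925623683224
mark [ 0.586  -0.0558] [ 0.586  -0.0558  0.2297  0.9831]
mark [ 0.6034 -0.1318] [ 0.6036 -0.1319  0.2218  0.9816]
vb1 [ 0.5091  0.2303 -0.3282  0.8101]
vb2 [ 0.3944  0.3    -0.1568  0.8298]
shaft [0.4375 0.1422 0.1613 0.8669]
ring [ 0.4321 -0.2726  0.1423  0.9061]
gear [ 0.4315 -0.143   0.3413  0.8666]
real	0m15.579s
user	0m13.668s
sys	0m0.592s
```

```bash
python3 - <<'E'
from h import *
s=snap('top')
R=[('vb',.5091,.2303,-.3282),('vb',.3944,.300,-.1568),('shaft',.4375,.1422,.1613),('ring',.4321,-.2726,0),('gear',.4315,-.143,0)]
T=[]
for n,x,y,a in R:
    c=np.round(w2p(s,[x,y,.01])).astype(int); o=c-22; k=8
    im=cv2.resize(s['pixels'][o[1]:o[1]+44,o[0]:o[0]+44,::-1],None,fx=k,fy=k,interpolation=cv2.INTER_NEAREST)
    for V in SHAPES[n]:
        W=np.c_[x+V[:,0]*np.cos(a)-V[:,1]*np.sin(a),y+V[:,0]*np.sin(a)+V[:,1]*np.cos(a),V[:,2]]
        q=np.array([(w2p(s,w)-o+.5)*k for w in W])
        cv2.polylines(im,[cv2.convexHull(q.astype(np.int32))],True,(0,0,255),1)
    T.append(im[50:300,50:300])
    print(n, s['pixels'][c[1]-1:c[1]+2,c[0]-12:c[0]+13,0].mean(0).astype(int))
cv2.imwrite('pics/ov.png',np.vstack([np.hstack(T[:3]),np.hstack(T[3:]+[T[0]*0])]))
E
```

```text
vb [ 54  53  71 143 215 219 194 186 187 184 184 176 168 199 172 172 176 198
 220 203 101  81  67  65  69]
vb [ 52  55  74 153 224 216 185 183 182 182 181 177 202 164 174 174 181 219
 219 146  79  75  64  62  65]
shaft [171 176 183 190 175 219 220 222 222 222 222 221 222 223 223 223 223 218
 175 217 216 216 214 208 203]
ring [ 63  65  67 126 224 224 224 222 191  63  63  66  73  72  67  67  97 184
 224 224 224 218 127  63  60]
gear [ 62  77 127 174 224 224 219 166 223 217 108  71  69  77 133 225 222 212
 224 224 219 140  80  63  63]
```

View pics/ov.png

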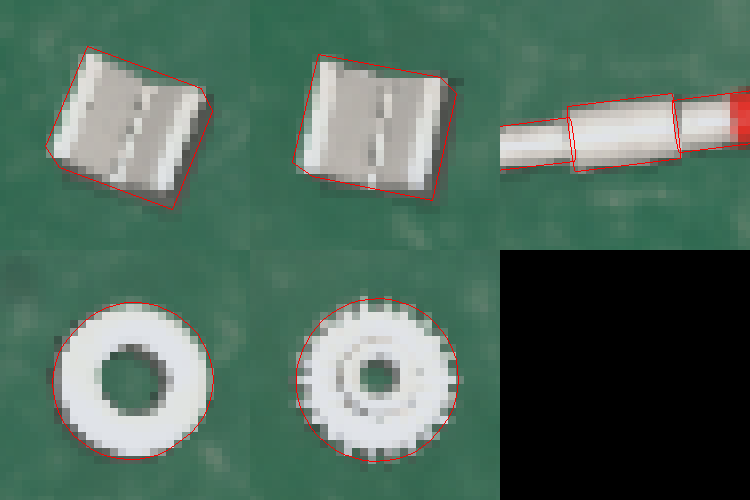

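The overlay shows that the shaded side walls (lower and right) bias the fits, so I'll fit the top faces only.

```bash
cat >> h.py <<'E'
SHAPES['vb']=[box(.040,.045,.0359,.036)]; SHAPES['ring']=[cyl(.0275,.0175,.018)]; SHAPES['gear']=[cyl(.0287,.0115,.012)]
E
python3 m1.py; python3 - <<'E'
from h import *
s=snap('top'); print(fit(s,'shaft',p2w(s,(245,224),.01),0,yaw=.16,thr=95).round(4))
print(fit(s,'shaft',p2w(s,(245,224),.01),0,yaw=.16,thr=140).round(4))
E
```

```text
blue [ 0.6209 -0.2061  0.143   0.9698] yellow [0.569  0.0183 0.1912 0.9711] dist 0.23034646557955454 ctr [ 0.595  -0.0939]
board yaw of +y(toward yellow) 0.22726598153647526
mark [ 0.5862 -0.0559] [ 0.586  -0.0559  0.2298  0.9833]
mark [ 0.6038 -0.1319] [ 0.6036 -0.1319  0.2238  0.9823]
vb1 [ 0.5061  0.2294 -0.2877  0.9276]
vb2 [ 0.3918  0.298  -0.1192  0.9464]
shaft [0.4376 0.142  0.1615 0.869 ]
ring [ 0.4308 -0.2713  0.1723  0.9803]
gear [ 0.4307 -0.1425 -0.1104  0.907 ]
[0.4376 0.142  0.1574 0.9523]
[0.4372 0.1419 0.1662 0.8459]
```

Emit:
apply_moves([
  [0, 0, 0.02, 0.03, -0.028, -0.005, 100],
  [0, 0, 0.04, 0.06, -0.056, -0.01, 100],
  [0, 0, 0.06, 0.09, -0.084, -0.015, 100],
  [0, 0, 0.08, 0.12, -0.112, -0.02, 100],
  [0, 0, 0.098, 0.15, -0.14, -0.03, 100],
])

```text
time: 1.7
tool_pos: [0.3583, 0.3688, 0.1762]
ee_rot: [3.14, 0.001, 2.855]
wrist_force: [-0.2, 0.3, 0.2]
width: 0.094
finger_force: 0.0
```

Emit:
apply_moves([
  [0, 0, 0, 0.03, -0.028, -0.01, 100],
  [0, 0, 0, 0.06, -0.056, -0.02, 100],
  [0, 0, 0, 0.09, -0.084, -0.04, 100],
  [0, 0, 0, 0.12, -0.112, -0.055, 100],
  [0, 0, 0, 0.149, -0.141, -0.07, 100],
])

```text
time: 2.2
tool_pos: [0.5071, 0.2273, 0.1049]
ee_rot: [3.141, 0.0, 2.854]
wrist_force: [0.6, 1.0, 0.6]
width: 0.094
finger_force: 0.0
```

Emit:
apply_moves([
  [0, 0, 0, 0, 0, 0, 100],
  [0, 0, 0, 0, 0, 0, 100],
  [0, 0, 0, 0, 0, 0, 100],
  [0, 0, 0, 0, 0, 0, 100],
  [0, 0, 0, 0, 0, 0, 100],
])

```text
time: 2.7
tool_pos: [0.5056, 0.2297, 0.1064]
ee_rot: [3.141, 0.001, 2.856]
wrist_force: [0.5, -0.1, -0.2]
width: 0.0945
finger_force: 0.0
```

Emit:
apply_moves([
  [0, 0, 0, 0, 0, -0.03, 100],
  [0, 0, 0, 0, 0, -0.06, 100],
  [0, 0, 0, 0, 0, -0.085, 100],
  [0, 0, 0, 0, 0, -0.1, 100],
  [0, 0, 0, 0, 0, -0.1, 100],
])

```text
time: 3.2
tool_pos: [0.5039, 0.2285, 0.0033]
ee_rot: [-3.139, -0.004, 2.855]
wrist_force: [-0.6, -1.1, 0.5]
width: 0.0939
finger_force: 0.0
```

Emit:
apply_moves([
  [0, 0, 0, 0, 0, 0, 0],
  [0, 0, 0, 0, 0, 0, 0],
  [0, 0, 0, 0, 0, 0, 0],
  [0, 0, 0, 0, 0, 0, 0],
  [0, 0, 0, 0, 0, 0, 0],
])

```text
time: 3.7
tool_pos: [0.5064, 0.2287, 0.0062]
ee_rot: [3.141, 0.001, 2.854]
wrist_force: [-0.2, 0.2, 1.0]
width: 0.0575
finger_force: 0.0
```

Emit:
apply_moves([
  [0, 0, 0, 0, 0, 0, 0],
  [0, 0, 0, 0, 0, 0, 0],
  [0, 0, 0, 0, 0, 0, 0],
  [0, 0, 0, 0, 0, 0.002, 0],
  [0, 0, 0, 0, 0, 0.004, 0],
])

```text
time: 4.2
tool_pos: [0.5047, 0.2278, 0.0083]
ee_rot: [-3.139, -0.002, 2.854]
wrist_force: [-0.5, 0.2, -3.5]
width: 0.0448
finger_force: 30.0
```

Emit:
apply_moves([
  [0, 0, 0, 0, 0, 0.02, 0],
  [0, 0, 0, 0, 0, 0.045, 0],
  [0, 0, 0, 0, 0, 0.07, 0],
  [0, 0, 0, 0, 0, 0.09, 0],
  [0, 0, 0, 0, 0, 0.1, 0],
])

```text
time: 4.7
tool_pos: [0.5065, 0.2284, 0.1111]
ee_rot: [3.141, 0.002, 2.854]
wrist_force: [-0.6, -0.2, -3.1]
width: 0.0446
finger_force: 30.0
```

Emit:
apply_moves([
  [0, 0, -0.106, 0.01, -0.03, 0, 0],
  [0, 0, -0.212, 0.02, -0.066, 0, 0],
  [0, 0, -0.318, 0.03, -0.104, 0, 0],
  [0, 0, -0.424, 0.04, -0.142, 0, 0],
  [0, 0, -0.53, 0.05, -0.18, 0, 0],
])

```text
time: 5.2
tool_pos: [0.5551, 0.047, 0.1081]
ee_rot: [-3.139, -0.002, 2.32]
wrist_force: [0.9, 0.6, -3.2]
width: 0.0443
finger_force: 30.0
```

Emit:
apply_moves([
  [0, 0, -0.106, 0.01, -0.04, 0, 0],
  [0, 0, -0.212, 0.02, -0.08, 0, 0],
  [0, 0, -0.318, 0.03, -0.12, 0, 0],
  [0, 0, -0.424, 0.04, -0.15, 0, 0],
  [0, 0, -0.526, 0.047, -0.179, 0, 0],
])

```text
time: 5.7
tool_pos: [0.6023, -0.1322, 0.1077]
ee_rot: [-3.139, -0.001, 1.792]
wrist_force: [0.4, -0.7, -4.0]
width: 0.0446
finger_force: 30.0
```

Emit:
apply_moves([
  [0, 0, 0, 0, 0, 0, 0],
  [0, 0, 0, 0, 0, -0.02, 0],
  [0, 0, 0, 0, 0, -0.04, 0],
  [0, 0, 0, 0, 0, -0.06, 0],
  [0, 0, 0, 0, 0, -0.075, 0],
])

```text
time: 6.2
tool_pos: [0.6012, -0.1293, 0.0317]
ee_rot: [-3.138, -0.002, 1.799]
wrist_force: [-0.5, -0.4, -3.7]
width: 0.0448
finger_force: 30.0
```

Emit:
apply_moves([
  [0, 0, 0, 0, 0, 0, 0],
  [0, 0, 0, 0, 0, -0.008, 0],
  [0, 0, 0, 0, 0, -0.015, 0],
  [0, 0, 0, 0, 0, -0.019, 0],
  [0, 0, 0, 0, 0, -0.0215, 0],
])

```text
time: 6.7
tool_pos: [0.603, -0.1304, 0.0129]
ee_rot: [3.141, 0.0, 1.798]
wrist_force: [-0.3, -0.1, -3.5]
width: 0.0445
finger_force: 30.0
```

Emit:
apply_moves([
  [0, 0, 0, 0, 0, 0, 0],
  [0, 0, 0, 0, 0, -0.0005, 0],
  [0, 0, 0, 0, 0, -0.001, 0],
  [0, 0, 0, 0, 0, -0.001, 0],
  [0, 0, 0, 0, 0, -0.001, 0],
])

```text
time: 7.2
tool_pos: [0.6031, -0.1305, 0.0122]
ee_rot: [3.141, 0.0, 1.798]
wrist_force: [0.4, -1.1, -2.7]
width: 0.0443
finger_force: 30.0
```

Emit:
apply_moves([
  [0, 0, 0, 0, 0, -0.0005, 0],
  [0, 0, 0, 0, 0, -0.001, 0],
  [0, 0, 0, 0, 0, -0.001, 70],
  [0, 0, 0, 0, 0, -0.001, 100],
  [0, 0, 0, 0, 0, -0.001, 100],
])

```text
time: 7.7
tool_pos: [0.6035, -0.1306, 0.0115]
ee_rot: [3.14, 0.001, 1.798]
wrist_force: [0.2, -0.1, -0.7]
width: 0.0653
finger_force: 0.0
```

Emit:
apply_moves([
  [0, 0, 0, 0, 0, 0, 100],
  [0, 0, 0, 0, 0, 0.015, 100],
  [0, 0, 0, 0, 0, 0.04, 100],
  [0, 0, 0, 0, 0, 0.07, 100],
  [0, 0, 0, 0, 0, 0.1005, 100],
])

```text
time: 8.2
tool_pos: [0.603, -0.1304, 0.1135]
ee_rot: [3.141, 0.0, 1.798]
wrist_force: [0.7, -0.2, 0.0]
width: 0.094
finger_force: 0.0
```

Emit:
apply_moves([
  [0, 0, 0.12, -0.02, 0.04, 0, 100],
  [0, 0, 0.24, -0.04, 0.08, 0, 100],
  [0, 0, 0.36, -0.06, 0.12, 0, 100],
  [0, 0, 0.48, -0.08, 0.16, 0, 100],
  [0, 0, 0.6, -0.1, 0.2, 0, 100],
])

```text
time: 8.7
tool_pos: [0.5024, 0.071, 0.113]
ee_rot: [3.14, 0.001, 2.402]
wrist_force: [0.9, 0.9, 0.1]
width: 0.0939
finger_force: 0.0
```

Emit:
apply_moves([
  [0, 0, 0.125, -0.022, 0.046, 0, 100],
  [0, 0, 0.25, -0.044, 0.092, 0, 100],
  [0, 0, 0.375, -0.066, 0.138, 0, 100],
  [0, 0, 0.5, -0.09, 0.184, 0, 100],
  [0, 0, 0.624, -0.111, 0.228, 0, 100],
])

```text
time: 9.2
tool_pos: [0.3927, 0.2961, 0.1132]
ee_rot: [3.14, 0.002, 3.027]
wrist_force: [0.6, 0.0, -0.3]
width: 0.0941
finger_force: 0.0
```

```bash
cat > vb.py <<'E'
from h import *
import sys
BC=np.array([.595,-.0939]); YB=.227
ux=np.array([np.cos(YB),np.sin(YB)]); uy=np.array([-np.sin(YB),np.cos(YB)])
def B(p): d=np.asarray(p[:2])-BC; return np.array([d@ux,d@uy])*1e3
if __name__=='__main__':
    s=snap('top',sys.argv[1]); 
    for k in sys.argv[2:]:
        g=BC+float(k)*uy
        # white marks also bright: raise threshold by channel max contrast against mark printed for judgement
        for thr in (None,):
            r=fit(s,'vb',g,.006,YB+np.pi/2,mode='W',half=15,thr=thr); print(k,r.round(4),'board xy mm',B(r).round(1),'dyaw',round(r[2]-YB-np.pi/2,3))
E
python3 vb.py t2.png -.037; python3 -c "
import cv2
a=cv2.imread('pics/t2.png')[150:230,250:390];cv2.imwrite('pics/t2c.png',cv2.resize(a,None,fx=5.5,fy=5.5,interpolation=cv2.INTER_NEAREST))"
```

```text
-.037 [ 0.6014 -0.1342  1.8093  0.926 ] board xy mm [ -2.8 -40.7] dyaw 0.012
```

View pics/t2c.png

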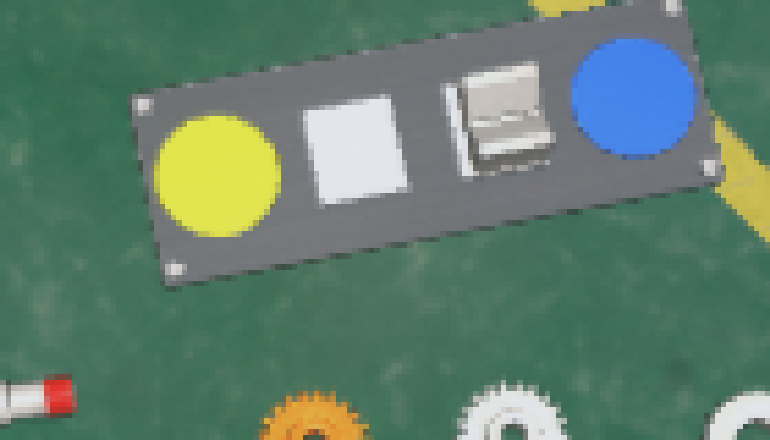

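The picture shows the first block on the right mark, with white showing only on its left, so it sits about 3–4 mm too near the blue pad. The block fit is biased by the shaded walls, so I'll use a face-wise model instead.

```bash
cat > vbf.py <<'E'
from vb import *
a,b,h,g,d=.020,.0225,.036,.016,.017
def faces():
    F=[]
    for sx in(-1,1):
        F.append(np.array([[sx*a,-b,0],[sx*a,b,0],[sx*a,b,h],[sx*a,g,h],[sx*a,0,h-d],[sx*a,-g,h],[sx*a,-b,h]])); 
    for sy in(-1,1): F.append(np.array([[-a,sy*b,0],[a,sy*b,0],[a,sy*b,h],[-a,sy*b,h]]))
    N=[(-1,0,0),(1,0,0),(0,-1,0),(0,1,0)]
    for sy in(-1,1):
        F.append(np.array([[-a,sy*g,h],[a,sy*g,h],[a,0,h-d],[-a,0,h-d]])); N.append((0,-sy,1))
    for sy in(-1,1):
        F.append(np.array([[-a,sy*g,h],[a,sy*g,h],[a,sy*b,h],[-a,sy*b,h]])); N.append((0,0,1))
    return F,N
F,N=faces(); ORDER=[4,5,0,1,2,3,6,7]
def fitvb(s,x0,z,yaw,marks=(),half=16,free=True):
    f,R,t=cam(s); C=-R.T@t
    c=np.round(w2p(s,[x0[0],x0[1],z+.018])).astype(int); o=c-half
    A=cv2.resize(s['pixels'][o[1]:o[1]+2*half,o[0]:o[0]+2*half].astype(np.float32),None,fx=U,fy=U,interpolation=cv2.INTER_CUBIC)
    def P(W): return np.round((((np.array([w2p(s,w) for w in W]))-o+.5)*U-.5)*16).astype(np.int32)
    base=np.zeros(A.shape[:2],np.uint8)
    for m in marks:
        V=box(.053,.048,0,0)[[0,2,6,4]]; W=np.c_[(BC+m*uy)+V[:,:1]*ux+V[:,1:2]*uy,0*V[:,0]+.006]; cv2.fillPoly(base,[P(W)],9,shift=4)
    def lab(p):
        m=base.copy(); cy,sy=np.cos(p[2]),np.sin(p[2]); Rz=np.array([[cy,-sy,0],[sy,cy,0],[0,0,1]]); T=np.array([p[0]/1e3,p[1]/1e3,z])
        for i in ORDER:
            W=F[i]@Rz.T+T
            if (C-W[0])@(Rz@N[i])>0: cv2.fillPoly(m,[P(W)],i+1,shift=4)
        return m
    D0=None
    def D(p):
        m=lab(p).ravel(); e=0; X=A.reshape(-1,3)
        n=np.bincount(m,minlength=10)
        for k in range(3): 
            S=np.bincount(m,X[:,k],10); e-=(S[n>0]**2/n[n>0]).sum()
        return (e+(X**2).sum())/len(X)
    best=None
    for dx in(-3,0,3):
      for dy in(-3,0,3):
        p0=np.array([x0[0]*1e3+dx,x0[1]*1e3+dy,yaw])
        r=minimize(D,p0,method='Nelder-Mead',options=dict(initial_simplex=[p0,p0+[2,0,0],p0+[0,2,0],p0+[0,0,.1]],xatol=.02,fatol=1e-2,maxiter=80))
        if best is None or r.fun<best.fun: best=r
    return np.array([best.x[0]/1e3,best.x[1]/1e3,best.x[2],best.fun])
def onboard(s,ks=(-.037,.037)):
    for k in ks:
        r=fitvb(s,BC+k*uy,.006,YB+np.pi/2,(-.039,.039)); print(k,r.round(4),'board mm',B(r).round(1),'dyaw',round(r[2]-YB-np.pi/2,3))
E
python3 - <<'E'
from vbf import *
im=cv2.imread('pics/t2.png')[:,:,::-1]; s=dict(snapshot('top')); s['pixels']=im
onboard(s,(-.037,))
im=cv2.imread('pics/top0.png')[:,:,::-1]; s['pixels']=im
print(fitvb(s,(.507,.23),0,-.288).round(4)); print(fitvb(s,(.393,.299),0,-.12).round(4))
E
```

```text
-0.037 [ 6.011000e-01 -1.348000e-01  1.801000e+00  8.244751e+02] board mm [ -3.3 -41.3] dyaw 0.003
[ 5.074000e-01  2.291000e-01 -2.833000e-01  3.880681e+02]
[ 3.927000e-01  2.981000e-01 -1.097000e-01  3.974612e+02]
```

```bash
cat >> vbf.py <<'E'
def overlay(s,poses,o,wh,k,name):
    im=cv2.resize(s['pixels'][o[1]:o[1]+wh[1],o[0]:o[0]+wh[0],::-1],None,fx=k,fy=k,interpolation=cv2.INTER_NEAREST)
    f,R,t=cam(s); C=-R.T@t
    for (x,y,a,z),col in poses:
        Rz=np.array([[np.cos(a),-np.sin(a),0],[np.sin(a),np.cos(a),0],[0,0,1]])
        for i in range(8):
            W=F[i]@Rz.T+[x,y,z]
            if (C-W[0])@(Rz@N[i])>0: cv2.polylines(im,[np.round((np.array([w2p(s,w) for w in W])-o+.5)*k).astype(np.int32)],True,col,1)
    for m in(-.039,.039):
        V=box(.053,.048,0,0)[[0,2,6,4]]; W=np.c_[(BC+m*uy)+V[:,:1]*ux+V[:,1:2]*uy,0*V[:,0]+.006]
        cv2.polylines(im,[np.round((np.array([w2p(s,w) for w in W])-o+.5)*k).astype(np.int32)],True,(255,0,255),1)
    cv2.imwrite('pics/'+name,im)
E
python3 - <<'E'
from vbf import *
im=cv2.imread('pics/t2.png')[:,:,::-1]; s=dict(snapshot('top')); s['pixels']=np.ascontiguousarray(im)
g=BC-.037*uy
overlay(s,[((.6011,-.1348,1.801,.006),(0,0,255)),((g[0],g[1],1.798,.006),(0,255,0))],np.array([298,150]),(65,42),12,'ov2.png')
E
```

```text
(no output)
```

View pics/ov2.png

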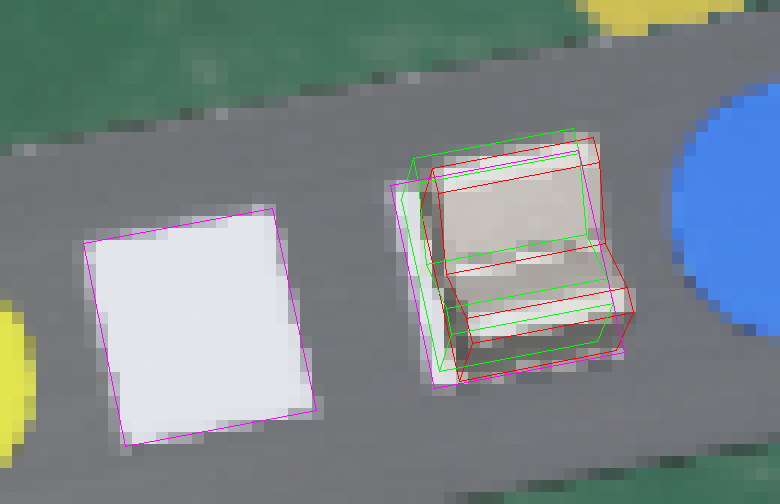

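The fitted model (red) lies on the block, so it really is about (-3.3, -4.3) mm off target. From this the camera reads about 3 mm low in x. I'll correct for that on the second block and then fix the first.

Emit:
apply_moves([
  [0, 0, 0.01, 0.0035, 0, -0.02, 100],
  [0, 0, 0.01, 0.0035, 0, -0.05, 100],
  [0, 0, 0.01, 0.0035, 0, -0.08, 100],
  [0, 0, 0.01, 0.0035, 0, -0.1, 100],
  [0, 0, 0.01, 0.0035, 0, -0.106, 60],
])

```text
time: 9.85
tool_pos: [0.3963, 0.2921, 0.0035]
ee_rot: [-3.139, -0.003, 3.029]
wrist_force: [-0.2, 0.0, -0.6]
width: 0.089
finger_force: 0.0
```

Emit:
apply_moves([
  [0, 0, 0, 0, 0, 0, 0],
  [0, 0, 0, 0, 0, 0, 0],
  [0, 0, 0, 0, 0, 0, 0],
  [0, 0, 0, 0, 0, 0, 0],
  [0, 0, 0, 0, 0, 0, 0],
])

```text
time: 10.35
tool_pos: [0.3979, 0.2956, 0.0067]
ee_rot: [3.138, 0.002, 3.032]
wrist_force: [0.2, 4.0, -0.5]
width: 0.0494
finger_force: 1.2
```

Emit:
apply_moves([
  [0, 0, 0, 0, 0, 0, 0],
  [0, 0, 0, 0, 0, 0, 0],
  [0, 0, 0, 0, 0, 0, 0],
  [0, 0, 0, 0, 0, 0.002, 0],
  [0, 0, 0, 0, 0, 0.004, 0],
])

```text
time: 10.85
tool_pos: [0.3953, 0.2925, 0.0078]
ee_rot: [-3.137, -0.003, 3.032]
wrist_force: [-0.4, -0.0, -4.1]
width: 0.0449
finger_force: 30.0
```

Emit:
apply_moves([
  [0, 0, 0, 0, 0, 0.02, 0],
  [0, 0, 0, 0, 0, 0.045, 0],
  [0, 0, 0, 0, 0, 0.07, 0],
  [0, 0, 0, 0, 0, 0.09, 0],
  [0, 0, 0, 0, 0, 0.1, 0],
])

```text
time: 11.35
tool_pos: [0.397, 0.2936, 0.1101]
ee_rot: [-3.14, 0.0, 3.032]
wrist_force: [0.0, -0.0, -4.1]
width: 0.0449
finger_force: 30.0
```

Emit:
apply_moves([
  [0, 0, -0.123, 0.02, -0.035, 0, 0],
  [0, 0, -0.246, 0.04, -0.07, 0, 0],
  [0, 0, -0.369, 0.06, -0.106, 0, 0],
  [0, 0, -0.492, 0.08, -0.142, 0, 0],
  [0, 0, -0.617, 0.097, -0.177, 0, 0],
])

```text
time: 11.85
tool_pos: [0.4933, 0.1151, 0.1076]
ee_rot: [-3.138, -0.002, 2.409]
wrist_force: [0.4, 1.2, -3.1]
width: 0.0448
finger_force: 30.0
```

Emit:
apply_moves([
  [0, 0, -0.123, 0.02, -0.035, 0, 0],
  [0, 0, -0.246, 0.04, -0.07, 0, 0],
  [0, 0, -0.369, 0.06, -0.106, 0, 0],
  [0, 0, -0.492, 0.08, -0.142, 0, 0],
  [0, 0, -0.617, 0.096, -0.177, 0, 0],
])

```text
time: 12.35
tool_pos: [0.5892, -0.0615, 0.1071]
ee_rot: [-3.137, -0.001, 1.792]
wrist_force: [0.4, 0.7, -2.4]
width: 0.0445
finger_force: 30.0
```

Emit:
apply_moves([
  [0, 0, 0, 0, 0, 0, 0],
  [0, 0, 0, 0, 0, -0.02, 0],
  [0, 0, 0, 0, 0, -0.04, 0],
  [0, 0, 0, 0, 0, -0.055, 0],
  [0, 0, 0, 0, 0, -0.06, 0],
])

```text
time: 12.85
tool_pos: [0.5873, -0.0589, 0.0458]
ee_rot: [-3.135, -0.003, 1.799]
wrist_force: [-0.9, 0.4, -4.0]
width: 0.0446
finger_force: 30.0
```

```bash
python3 -c "
from h import *
import time
P=[]
for i in range(4):
    snapshot('top'); o=get_obs(); P.append(np.r_[o['tool_pos'],o['ee_rot']])
print(np.round(P,4), np.mean(P,0).round(4))"
```

```text
[[ 5.8780e-01 -5.8900e-02  4.6300e-02 -3.1361e+00 -2.3000e-03  1.7985e+00]
 [ 5.8870e-01 -5.9100e-02  4.7900e-02 -3.1384e+00 -1.3000e-03  1.7985e+00]
 [ 5.8970e-01 -5.9400e-02  4.9200e-02 -3.1408e+00 -3.0000e-04  1.7984e+00]
 [ 5.9040e-01 -5.9500e-02  5.0200e-02  3.1407e+00  5.0000e-04  1.7983e+00]] [ 5.8920e-01 -5.9200e-02  4.8400e-02 -1.5687e+00 -9.0000e-04  1.7984e+00]
```

Emit:
apply_moves([
  [0, 0, 0, 0, 0, -0.015, 0],
  [0, 0, 0, 0, 0, -0.025, 0],
  [0, 0, 0, 0, 0, -0.032, 0],
  [0, 0, 0, 0, 0, -0.034, 0],
  [0, 0, 0, 0, 0, -0.036, 0],
])

```text
time: 13.55
tool_pos: [0.5899, -0.0597, 0.013]
ee_rot: [-3.141, -0.0, 1.798]
wrist_force: [0.3, -0.5, -3.6]
width: 0.0448
finger_force: 30.0
```

Emit:
apply_moves([
  [0, 0, 0, 0, 0, 0, 0],
  [0, 0, 0, 0, 0, -0.001, 0],
  [0, 0, 0, 0, 0, -0.002, 0],
  [0, 0, 0, 0, 0, -0.0025, 0],
  [0, 0, 0, 0, 0, -0.0025, 0],
])

```text
time: 14.05
tool_pos: [0.5906, -0.0598, 0.0127]
ee_rot: [3.14, 0.001, 1.798]
wrist_force: [-4.0, 1.0, 6.3]
width: 0.0447
finger_force: 30.0
```

Emit:
apply_moves([
  [0, 0, 0, 0, 0, 0, 0],
  [0, 0, 0, 0, 0, 0, 50],
  [0, 0, 0, 0, 0, 0, 100],
  [0, 0, 0, 0, 0, 0, 100],
  [0, 0, 0, 0, 0, 0, 100],
])

```text
time: 14.55
tool_pos: [0.5901, -0.0597, 0.0108]
ee_rot: [3.142, -0.0, 1.798]
wrist_force: [0.0, -0.0, 0.2]
width: 0.0676
finger_force: 0.0
```

Emit:
apply_moves([
  [0, 0, 0, 0, 0, 0, 100],
  [0, 0, 0, 0, 0, 0.02, 100],
  [0, 0, 0, 0, 0, 0.045, 100],
  [0, 0, 0, 0, 0, 0.07, 100],
  [0, 0, 0, 0, 0, 0.0885, 100],
])

```text
time: 15.05
tool_pos: [0.5907, -0.0598, 0.1013]
ee_rot: [3.14, 0.001, 1.798]
wrist_force: [-0.5, 0.1, 0.2]
width: 0.0942
finger_force: 0.0
```

Emit:
apply_moves([
  [0, 0, 0, -0.03, 0.035, 0, 100],
  [0, 0, 0, -0.06, 0.07, 0, 100],
  [0, 0, 0, -0.09, 0.11, 0, 100],
  [0, 0, 0, -0.12, 0.15, 0, 100],
  [0, 0, 0, -0.15, 0.18, 0, 100],
])

```text
time: 15.55
tool_pos: [0.4386, 0.1221, 0.0995]
ee_rot: [3.141, -0.001, 1.798]
wrist_force: [0.5, -0.6, -0.7]
width: 0.0945
finger_force: 0.0
```

```bash
python3 -c "
from vbf import *
s=snap('top','t3.png'); onboard(s)
overlay(s,[],np.array([270,140]),(120,70),6,'t3c.png')
for th in (95,110): 
  r=fit(s,'shaft',(.4375,.142),0,yaw=.16,thr=th); print(r.round(4))"
```

```text
-0.037 [ 6.011000e-01 -1.348000e-01  1.801000e+00  8.128723e+02] board mm [ -3.3 -41.3] dyaw 0.003
0.037 [ 5.877000e-01 -5.850000e-02  1.809300e+00  8.901729e+02] board mm [ 0.8 36.2] dyaw 0.012
[0.4434 0.1445 0.2858 0.6287]
[0.4463 0.1453 0.3648 0.5471]
```

View pics/t3c.png

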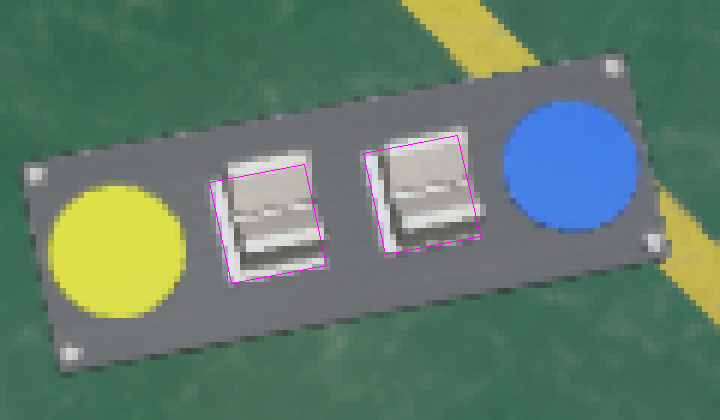

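Emit:
apply_moves([
  [0, 0, 0, 0.025, -0.036, 0, 100],
  [0, 0, 0, 0.05, -0.073, 0, 100],
  [0, 0, 0, 0.075, -0.11, 0, 100],
  [0, 0, 0, 0.1, -0.15, 0, 100],
  [0, 0, 0, 0.12, -0.18, 0, 100],
])

```text
time: 16.1
tool_pos: [0.5612, -0.0623, 0.0994]
ee_rot: [3.141, 0.001, 1.797]
wrist_force: [1.0, 0.5, 0.3]
width: 0.0941
finger_force: 0.0
```

Emit:
apply_moves([
  [0, 0, 0, 0.02, -0.03, 0, 100],
  [0, 0, 0, 0.035, -0.055, 0, 100],
  [0, 0, 0, 0.044, -0.0745, 0, 100],
  [0, 0, 0, 0.044, -0.0745, -0.01, 100],
  [0, 0, 0, 0.044, -0.0745, -0.03, 100],
])

```text
time: 16.6
tool_pos: [0.6052, -0.1347, 0.0703]
ee_rot: [3.138, 0.001, 1.797]
wrist_force: [-0.3, 0.9, 0.2]
width: 0.0944
finger_force: 0.0
```

Emit:
apply_moves([
  [0, 0, 0, 0, 0, -0.02, 100],
  [0, 0, 0, 0, 0, -0.04, 100],
  [0, 0, 0, 0, 0, -0.054, 100],
  [0, 0, 0, 0, 0, -0.058, 60],
  [0, 0, 0, 0, 0, -0.058, 0],
])

```text
time: 17.1
tool_pos: [0.6034, -0.1336, 0.0107]
ee_rot: [-3.14, -0.001, 1.798]
wrist_force: [0.1, -0.4, 0.6]
width: 0.0816
finger_force: 0.0
```

Emit:
apply_moves([
  [0, 0, 0, 0, 0, 0, 0],
  [0, 0, 0, 0, 0, 0, 0],
  [0, 0, 0, 0, 0, 0, 0],
  [0, 0, 0, 0, 0, 0, 0],
  [0, 0, 0, 0, 0, 0, 0],
])

```text
time: 17.6
tool_pos: [0.6042, -0.1343, 0.012]
ee_rot: [3.141, 0.0, 1.798]
wrist_force: [-0.0, -0.2, 2.1]
width: 0.0446
finger_force: 30.0
```

Emit:
apply_moves([
  [0, 0, 0, 0, 0, 0, 0],
  [0, 0, 0, 0, 0, 0, 0],
  [0, 0, 0, 0, 0, 0.004, 0],
  [0, 0, 0, 0, 0, 0.006, 0],
  [0, 0, 0, 0, 0, 0.006, 0],
])

```text
time: 18.1
tool_pos: [0.6037, -0.134, 0.0169]
ee_rot: [-3.141, -0.001, 1.798]
wrist_force: [-1.0, 0.1, -3.1]
width: 0.0449
finger_force: 30.0
```

Emit:
apply_moves([
  [0, 0, 0, 0.0012, 0.0025, 0, 0],
  [0, 0, 0, 0.0023, 0.005, 0, 0],
  [0, 0, 0, 0.0023, 0.005, 0, 0],
  [0, 0, 0, 0.0023, 0.005, -0.002, 0],
  [0, 0, 0, 0.0023, 0.005, -0.004, 0],
])

```text
time: 18.6
tool_pos: [0.6064, -0.1291, 0.0133]
ee_rot: [3.141, 0.0, 1.798]
wrist_force: [-1.5, 0.4, -3.7]
width: 0.0448
finger_force: 30.0
```

Emit:
apply_moves([
  [0, 0, 0, 0, 0, -0.001, 0],
  [0, 0, 0, 0, 0, -0.002, 0],
  [0, 0, 0, 0, 0, -0.002, 0],
  [0, 0, 0, 0, 0, -0.0022, 0],
  [0, 0, 0, 0, 0, -0.0022, 50],
])

```text
time: 19.1
tool_pos: [0.607, -0.1294, 0.012]
ee_rot: [3.14, 0.001, 1.798]
wrist_force: [-0.4, 0.2, 0.0]
width: 0.0466
finger_force: 0.2
```

Emit:
apply_moves([
  [0, 0, 0, 0, 0, 0, 100],
  [0, 0, 0, 0, 0, 0, 100],
  [0, 0, 0, 0, 0, 0, 100],
  [0, 0, 0, 0, 0, 0.02, 100],
  [0, 0, 0, 0, 0, 0.05, 100],
])

```text
time: 19.6
tool_pos: [0.6046, -0.1287, 0.0591]
ee_rot: [-3.137, -0.003, 1.798]
wrist_force: [-0.5, 0.8, 0.0]
width: 0.0835
finger_force: 0.0
```

Emit:
apply_moves([
  [0, 0, 0, -0.005, 0.005, 0.03, 100],
  [0, 0, 0, -0.03, 0.035, 0.04, 100],
  [0, 0, 0, -0.06, 0.07, 0.04, 100],
  [0, 0, 0, -0.09, 0.105, 0.04, 100],
  [0, 0, 0, -0.12, 0.14, 0.04, 100],
])

```text
time: 20.1
tool_pos: [0.4854, 0.0119, 0.1015]
ee_rot: [3.14, 0.0, 1.797]
wrist_force: [0.3, -0.4, 0.1]
width: 0.094
finger_force: 0.0
```

```bash
python3 -c "
from vbf import *
s=snap('top','t4.png'); onboard(s)
o=get_obs(); print(o['tool_pos'].round(4),o['time'])"
```

```text
-0.037 [ 6.037000e-01 -1.291000e-01  1.797700e+00  8.124141e+02] board mm [  0.5 -36.3] dyaw -0.0
0.037 [ 5.8390000e-01 -5.3100000e-02  1.4857000e+00  1.3381758e+03] board mm [-1.6 42.3] dyaw -0.312
[0.4802 0.0169 0.1007] 20.15
```

Emit:
apply_moves([
  [0, 0, -0.015, -0.01, 0.026, 0, 100],
  [0, 0, -0.03, -0.02, 0.06, 0, 100],
  [0, 0, -0.045, -0.03, 0.09, 0, 100],
  [0, 0, -0.06, -0.04, 0.115, 0, 100],
  [0, 0, -0.066, -0.0463, 0.131, 0, 100],
])

```text
time: 20.65
tool_pos: [0.4396, 0.1434, 0.1015]
ee_rot: [3.141, -0.0, 1.733]
wrist_force: [0.3, 0.9, -0.3]
width: 0.0943
finger_force: 0.0
```

Emit:
apply_moves([
  [0, 0, 0, 0, 0, 0, 100],
  [0, 0, 0, 0, 0, -0.02, 100],
  [0, 0, 0, 0, 0, -0.04, 100],
  [0, 0, 0, 0, 0, -0.06, 100],
  [0, 0, 0, 0, 0, -0.075, 100],
])

```text
time: 21.15
tool_pos: [0.4402, 0.1406, 0.0251]
ee_rot: [-3.141, 0.001, 1.731]
wrist_force: [-0.2, -0.0, 0.8]
width: 0.0939
finger_force: 0.0
```

Emit:
apply_moves([
  [0, 0, 0, 0, 0, -0.01, 80],
  [0, 0, 0, 0, 0, -0.018, 60],
  [0, 0, 0, 0, 0, -0.022, 50],
  [0, 0, 0, 0, 0, -0.0235, 50],
  [0, 0, 0, 0, 0, -0.0235, 0],
])

```text
time: 21.65
tool_pos: [0.4405, 0.1418, 0.0032]
ee_rot: [3.141, 0.0, 1.732]
wrist_force: [-0.6, -0.4, 0.1]
width: 0.0571
finger_force: 0.0
```

Emit:
apply_moves([
  [0, 0, 0, 0, 0, 0, 0],
  [0, 0, 0, 0, 0, 0, 0],
  [0, 0, 0, 0, 0, 0, 0],
  [0, 0, 0, 0, 0, 0, 0],
  [0, 0, 0, 0, 0, 0, 0],
])

```text
time: 22.15
tool_pos: [0.4402, 0.1419, 0.003]
ee_rot: [3.141, -0.0, 1.732]
wrist_force: [-0.1, 0.1, -0.1]
width: 0.0221
finger_force: 30.0
```

Emit:
apply_moves([
  [0, 0, 0, 0, 0, 0, 0],
  [0, 0, 0, 0, 0, 0, 0],
  [0, 0, 0, 0, 0, 0, 0],
  [0, 0, 0, 0, 0, 0, 0],
  [0, 0, 0, 0, 0, 0, 0],
])

```text
time: 22.65
tool_pos: [0.4402, 0.1419, 0.003]
ee_rot: [3.141, -0.0, 1.732]
wrist_force: [-0.1, -0.4, 1.7]
width: 0.0222
finger_force: 30.0
```

Emit:
apply_moves([
  [0, 0, 0, 0, 0, 0.015, 0],
  [0, 0, 0, 0, 0, 0.035, 0],
  [0, 0, 0, 0, 0, 0.06, 0],
  [0, 0, 0, 0, 0, 0.085, 0],
  [0, 0, 0, 0, 0, 0.1, 0],
])

```text
time: 23.15
tool_pos: [0.4401, 0.1418, 0.1038]
ee_rot: [3.141, 0.0, 1.732]
wrist_force: [1.4, -0.1, -2.3]
width: 0.0223
finger_force: 30.0
```

Emit:
apply_moves([
  [0, 0, 0.02, 0.015, -0.02, 0, 0],
  [0, 0, 0.04, 0.035, -0.05, 0, 0],
  [0, 0, 0.055, 0.055, -0.08, 0, 0],
  [0, 0, 0.066, 0.075, -0.11, 0, 0],
  [0, 0, 0.066, 0.095, -0.14, 0, 0],
])

```text
time: 23.65
tool_pos: [0.5347, 0.0007, 0.1014]
ee_rot: [-3.139, -0.001, 1.798]
wrist_force: [-0.6, 0.3, -1.7]
width: 0.0224
finger_force: 30.0
```

Emit:
apply_moves([
  [0, 0, 0, 0.02, -0.03, 0, 0],
  [0, 0, 0, 0.04, -0.06, 0, 0],
  [0, 0, 0, 0.055, -0.083, 0, 0],
  [0, 0, 0, 0.062, -0.094, 0, 0],
  [0, 0, 0, 0.0632, -0.0962, 0, 0],
])

```text
time: 24.15
tool_pos: [0.5979, -0.0952, 0.1013]
ee_rot: [-3.139, -0.001, 1.796]
wrist_force: [-0.2, -0.5, -2.3]
width: 0.0222
finger_force: 30.0
```

Emit:
apply_moves([
  [0, 0, 0, 0, 0, 0, 0],
  [0, 0, 0, 0, 0, 0, 0],
  [0, 0, 0, 0, 0, -0.015, 0],
  [0, 0, 0, 0, 0, -0.03, 0],
  [0, 0, 0, 0, 0, -0.045, 0],
])

```text
time: 24.65
tool_pos: [0.5973, -0.0935, 0.0558]
ee_rot: [-3.14, -0.001, 1.799]
wrist_force: [-0.2, -0.2, -2.1]
width: 0.0219
finger_force: 30.0
```

```bash
python3 -c "
from h import *
o=get_obs(); print(o['tool_pos'],o['width'],o['wrist_force'])
s=snap('side','s5.png'); p=w2p(s,[.598,-.094,.06]).astype(int); print(p)
t=snap('top','t5.png'); q=w2p(t,[.598,-.094,.06]).astype(int); print(q)
a=[cv2.resize(x['pixels'][c[1]-30:c[1]+30,c[0]-35:c[0]+35,::-1],None,fx=5.5,fy=5.5) for x,c in((s,p),(t,q))]
cv2.imwrite('pics/c5.png',np.hstack(a))"
```

```text
[ 0.59733658 -0.09354727  0.05581844] 0.02189830473665739 [-0.24937775 -0.23359988 -2.0970615 ]
[264 186]
[328 168]
```

View pics/c5.png

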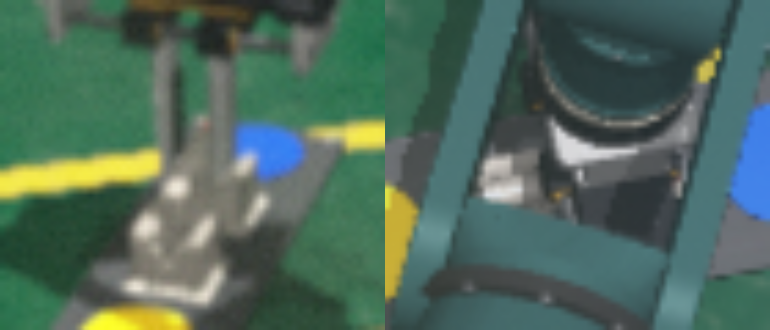

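The side view shows the shaft held level above and in line with both grooves. Lowering it now.

Emit:
apply_moves([
  [0, 0, 0, 0, 0, -0.01, 0],
  [0, 0, 0, 0, 0, -0.018, 0],
  [0, 0, 0, 0, 0, -0.021, 0],
  [0, 0, 0, 0, 0, -0.023, 0],
  [0, 0, 0, 0, 0, -0.023, 0],
])

```text
time: 25.25
tool_pos: [0.5984, -0.0944, 0.035]
ee_rot: [3.141, 0.0, 1.798]
wrist_force: [0.4, 0.0, -2.1]
width: 0.0225
finger_force: 30.0
```

Emit:
apply_moves([
  [0, 0, 0, 0, 0, 0, 0],
  [0, 0, 0, 0, 0, -0.0005, 0],
  [0, 0, 0, 0, 0, -0.001, 0],
  [0, 0, 0, 0, 0, -0.0015, 0],
  [0, 0, 0, 0, 0, -0.0015, 0],
])

```text
time: 25.75
tool_pos: [0.5986, -0.0944, 0.0344]
ee_rot: [3.14, 0.001, 1.798]
wrist_force: [-1.6, 0.1, 3.2]
width: 0.0222
finger_force: 30.0
```

Emit:
apply_moves([
  [0, 0, 0, 0, 0, 0, 25],
  [0, 0, 0, 0, 0, 0, 35],
  [0, 0, 0, 0, 0, 0, 50],
  [0, 0, 0, 0, 0, 0, 60],
  [0, 0, 0, 0, 0, 0, 60],
])

```text
time: 26.25
tool_pos: [0.5983, -0.0944, 0.0332]
ee_rot: [3.142, 0.0, 1.798]
wrist_force: [0.1, -0.0, 0.2]
width: 0.0519
finger_force: 0.0
```

Emit:
apply_moves([
  [0, 0, 0, 0, 0, 0, 60],
  [0, 0, 0, 0, 0, 0.01, 60],
  [0, 0, 0, 0, 0, 0.03, 60],
  [0, 0, 0, 0, 0, 0.06, 80],
  [0, 0, 0, 0, 0, 0.08, 100],
])

```text
time: 26.75
tool_pos: [0.5991, -0.0946, 0.1163]
ee_rot: [3.139, 0.001, 1.798]
wrist_force: [0.5, -0.6, 0.6]
width: 0.0687
finger_force: 0.0
```

Emit:
apply_moves([
  [0, 0, 0, -0.03, -0.035, 0, 100],
  [0, 0, 0, -0.06, -0.07, 0, 100],
  [0, 0, 0, -0.09, -0.105, 0, 100],
  [0, 0, 0, -0.125, -0.14, 0, 100],
  [0, 0, 0, -0.165, -0.17, 0, 100],
])

```text
time: 27.25
tool_pos: [0.4324, -0.266, 0.1144]
ee_rot: [3.14, 0.002, 1.798]
wrist_force: [0.5, -0.5, 0.4]
width: 0.0936
finger_force: 0.0
```

```bash
python3 -c "
from vbf import *
o=get_obs(); print(o['tool_pos'])
s=snap('side','s6.png'); t=snap('top','t6.png')
a=[cv2.resize(x['pixels'][r:r+60,c:c+70,::-1],None,fx=5.5,fy=5.5,interpolation=cv2.INTER_NEAREST) for x,r,c in((s,165,230),(t,145,290))]
cv2.imwrite('pics/c6.png',np.hstack(a))
r=fit(t,'ring',(.4308,-.2713),0); print('ring',r.round(4)); r=fit(t,'gear',(.4307,-.1425),0); print('gear',r.round(4))"
```

```text
[ 0.43235995 -0.2659979   0.11439661]
ring [ 0.4304 -0.2703  0.0997  0.8534]
gear [ 0.4304 -0.1433  0.1128  0.8885]
```

View pics/c6.png

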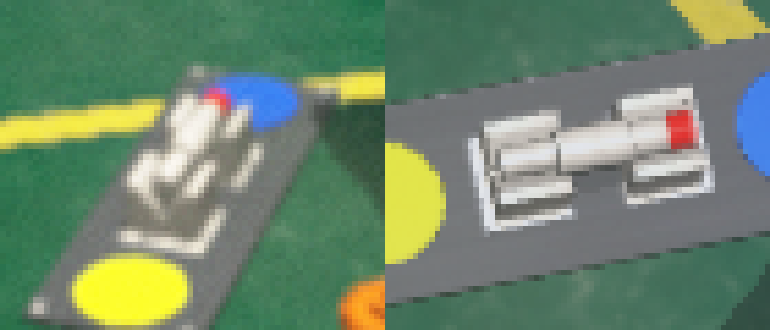

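Both views show the shaft lying in both grooves, with its red end (top crop about (683,130)) towards the blue pad. Next I'll check the numbers and fetch the ring.

Emit:
apply_moves([
  [0, 0, 0, 0, -0.007, 0, 100],
  [0, 0, 0, 0, -0.007, -0.02, 100],
  [0, 0, 0, 0, -0.007, -0.045, 100],
  [0, 0, 0, 0, -0.007, -0.07, 100],
  [0, 0, 0, 0, -0.007, -0.09, 100],
])

```text
time: 27.85
tool_pos: [0.4344, -0.2704, 0.0223]
ee_rot: [3.141, -0.0, 1.8]
wrist_force: [0.5, 0.1, 0.3]
width: 0.094
finger_force: 0.0
```

Emit:
apply_moves([
  [0, 0, 0, 0, 0, -0.01, 90],
  [0, 0, 0, 0, 0, -0.018, 80],
  [0, 0, 0, 0, 0, -0.0205, 70],
  [0, 0, 0, 0, 0, -0.0205, 60],
  [0, 0, 0, 0, 0, -0.0205, 0],
])

```text
time: 28.35
tool_pos: [0.434, -0.2718, 0.0038]
ee_rot: [3.14, 0.002, 1.798]
wrist_force: [-0.2, 0.4, 0.3]
width: 0.0575
finger_force: 0.0
```

Emit:
apply_moves([
  [0, 0, 0, 0, 0, 0, 0],
  [0, 0, 0, 0, 0, 0, 0],
  [0, 0, 0, 0, 0, 0, 0],
  [0, 0, 0, 0, 0, 0, 0],
  [0, 0, 0, 0, 0, 0, 0],
])

```text
time: 28.85
tool_pos: [0.434, -0.2719, 0.0038]
ee_rot: [3.14, 0.002, 1.798]
wrist_force: [0.5, -0.4, 6.0]
width: 0.0532
finger_force: 30.1
```

```bash
python3 -c "
from vbf import *
o=get_obs(); print(o['tool_pos'],o['width'],o['finger_force'])
t=snap('top')
I=t['pixels'].astype(float); m=((I[:,:,0]-I[:,:,1])>70)&((I[:,:,0]-I[:,:,2])>70); m[:140]=0;m[200:]=0;m[:,:320]=0;m[:,380:]=0
w=np.clip(I[:,:,0]-I[:,:,1],0,None)*cv2.dilate(m.astype(np.uint8),np.ones((3,3)))
yy,xx=np.mgrid[:420,:560]; c=((w*xx).sum()/w.sum(),(w*yy).sum()/w.sum()); print(m.sum(),c,'red centre board mm',B(p2w(t,c,.042+.008)).round(1))
"
```

```text
[ 0.4340099  -0.27186989  0.00383811] 0.05321109938306414 30.051278305181768
31 (np.float64(343.2602369569736), np.float64(167.93327790480149)) red centre board mm [ -1.5 -44.9]
```

Emit:
apply_moves([
  [0, 0, 0, 0, 0, 0.01, 0],
  [0, 0, 0, 0, 0, 0.03, 0],
  [0, 0, 0, 0, 0, 0.055, 0],
  [0, 0, 0, 0, 0, 0.08, 0],
  [0, 0, 0, 0, 0, 0.097, 0],
])

```text
time: 29.4
tool_pos: [0.4328, -0.2713, 0.1009]
ee_rot: [-3.141, -0.0, 1.798]
wrist_force: [0.4, -0.2, -1.2]
width: 0.0531
finger_force: 30.0
```

Emit:
apply_moves([
  [0, 0, 0, 0.035, 0.012, 0, 0],
  [0, 0, 0, 0.075, 0.026, 0, 0],
  [0, 0, 0, 0.12, 0.042, 0, 0],
  [0, 0, 0, 0.16, 0.055, 0, 0],
  [0, 0, 0, 0.19, 0.066, 0, 0],
])

```text
time: 29.9
tool_pos: [0.6242, -0.2039, 0.0982]
ee_rot: [-3.139, -0.002, 1.799]
wrist_force: [-0.5, 0.0, -2.3]
width: 0.0529
finger_force: 30.0
```

Emit:
apply_moves([
  [0, 0, 0, 0, 0, 0, 0],
  [0, 0, 0, 0, 0, -0.015, 0],
  [0, 0, 0, 0, 0, -0.035, 0],
  [0, 0, 0, 0, 0, -0.055, 0],
  [0, 0, 0, 0, 0, -0.07, 0],
])

```text
time: 30.4
tool_pos: [0.6202, -0.2056, 0.0267]
ee_rot: [-3.137, -0.002, 1.796]
wrist_force: [-0.5, -0.0, -2.6]
width: 0.0527
finger_force: 30.0
```

Emit:
apply_moves([
  [0, 0, 0, 0, 0, -0.006, 0],
  [0, 0, 0, 0, 0, -0.012, 0],
  [0, 0, 0, 0, 0, -0.0165, 0],
  [0, 0, 0, 0, 0, -0.0175, 0],
  [0, 0, 0, 0, 0, -0.0185, 0],
])

```text
time: 30.9
tool_pos: [0.6237, -0.2056, 0.0121]
ee_rot: [3.14, 0.001, 1.798]
wrist_force: [-0.0, 0.0, -1.7]
width: 0.0531
finger_force: 30.0
```

Emit:
apply_moves([
  [0, 0, 0, 0, 0, 0, 0],
  [0, 0, 0, 0, 0, -0.0007, 0],
  [0, 0, 0, 0, 0, -0.0007, 0],
  [0, 0, 0, 0, 0, -0.0007, 70],
  [0, 0, 0, 0, 0, -0.0007, 85],
])

```text
time: 31.4
tool_pos: [0.6237, -0.2055, 0.011]
ee_rot: [3.14, 0.001, 1.798]
wrist_force: [-0.7, -0.6, -0.3]
width: 0.0658
finger_force: 0.0
```

Emit:
apply_moves([
  [0, 0, 0, 0, 0, 0, 85],
  [0, 0, 0, 0, 0, 0, 85],
  [0, 0, 0, 0, 0, 0.015, 85],
  [0, 0, 0, 0, 0, 0.05, 90],
  [0, 0, 0, 0, 0, 0.09, 100],
])

```text
time: 31.9
tool_pos: [0.6222, -0.2049, 0.1007]
ee_rot: [-3.139, -0.002, 1.798]
wrist_force: [0.9, -0.2, 1.2]
width: 0.0894
finger_force: 0.0
```

Emit:
apply_moves([
  [0, 0, 0, -0.035, 0.012, 0, 85],
  [0, 0, 0, -0.075, 0.025, 0, 85],
  [0, 0, 0, -0.12, 0.04, 0, 85],
  [0, 0, 0, -0.16, 0.053, 0, 85],
  [0, 0, 0, -0.1897, 0.0622, 0, 85],
])

```text
time: 32.4
tool_pos: [0.4317, -0.1424, 0.1017]
ee_rot: [3.141, 0.001, 1.798]
wrist_force: [-0.1, 0.1, 0.4]
width: 0.0794
finger_force: 0.0
```

Emit:
apply_moves([
  [0, 0, 0, 0, 0, 0, 85],
  [0, 0, 0, 0, 0, -0.015, 85],
  [0, 0, 0, 0, 0, -0.035, 85],
  [0, 0, 0, 0, 0, -0.055, 85],
  [0, 0, 0, 0, 0, -0.075, 85],
])

```text
time: 32.9
tool_pos: [0.4351, -0.1439, 0.0263]
ee_rot: [3.139, 0.002, 1.798]
wrist_force: [0.0, -0.5, -0.3]
width: 0.0798
finger_force: 0.0
```

```bash
python3 -c "
from vbf import *
o=get_obs(); print(o['tool_pos'],o['width'])
t=snap('top','t7.png'); pb,py=board(t); print('blue',B(pb).round(1))
r=fit(t,'ring',(.6206,-.206),.008,mode='R'); print('ring',r.round(4),B(r).round(1),'pad at',B([.6207,-.206]).round(1))
r=fit(t,'shaft',BC-.001*uy,.03,yaw=YB,thr=205); print('shaft?',r.round(3),B(r).round(1))
overlay(t,[],np.array([270,140]),(130,100),6,'t7c.png')"
```

```text
[ 0.4351271  -0.14385609  0.02625139] 0.07980336734249711
blue [  23.6 -122.7]
ring [ 0.6206 -0.2052  0.1333  0.9754] [-1.000e-01 -1.142e+02] pad at [  -0.2 -115. ]
shaft? [ 0.598 -0.098  0.196  0.431] [ 1.9 -4.7]
```

View pics/t7c.png

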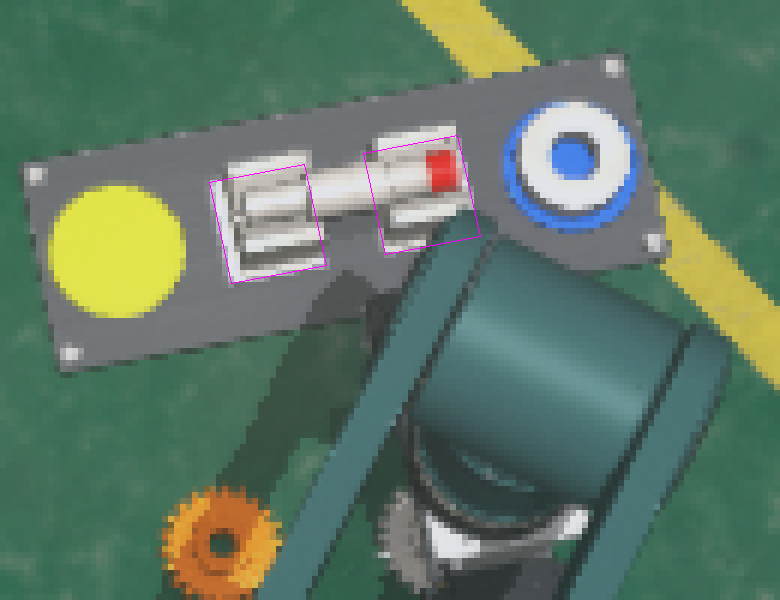

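The ring sits centred on the blue pad to within about 1 mm. Now the gear.

Emit:
apply_moves([
  [0, 0, 0, 0, 0, -0.01, 85],
  [0, 0, 0, 0, 0, -0.018, 85],
  [0, 0, 0, 0, 0, -0.0228, 85],
  [0, 0, 0, 0, 0, -0.0228, 70],
  [0, 0, 0, 0, 0, -0.0228, 0],
])

```text
time: 33.45
tool_pos: [0.4339, -0.1433, 0.0033]
ee_rot: [3.141, 0.001, 1.798]
wrist_force: [0.1, 0.7, 0.2]
width: 0.0671
finger_force: 0.0
```

Emit:
apply_moves([
  [0, 0, 0, 0, 0, 0, 0],
  [0, 0, 0, 0, 0, 0, 0],
  [0, 0, 0, 0, 0, 0, 0],
  [0, 0, 0, 0, 0, 0, 0],
  [0, 0, 0, 0, 0, 0, 0],
])

```text
time: 33.95
tool_pos: [0.434, -0.1434, 0.0034]
ee_rot: [3.141, 0.001, 1.798]
wrist_force: [-0.5, -0.2, 3.5]
width: 0.0585
finger_force: 30.0
```

Emit:
apply_moves([
  [0, 0, 0, 0, 0, 0.01, 0],
  [0, 0, 0, 0, 0, 0.03, 0],
  [0, 0, 0, 0, 0, 0.055, 0],
  [0, 0, 0, 0, 0, 0.08, 0],
  [0, 0, 0, 0, 0, 0.107, 0],
])

```text
time: 34.45
tool_pos: [0.4326, -0.1427, 0.1101]
ee_rot: [-3.14, -0.001, 1.798]
wrist_force: [0.7, 1.0, -2.4]
width: 0.0583
finger_force: 30.0
```

Emit:
apply_moves([
  [0, 0, 0, 0.025, 0.028, 0, 0],
  [0, 0, 0, 0.055, 0.06, 0, 0],
  [0, 0, 0, 0.085, 0.095, 0, 0],
  [0, 0, 0, 0.115, 0.13, 0, 0],
  [0, 0, 0, 0.138, 0.1615, 0, 0],
])

```text
time: 34.95
tool_pos: [0.5723, 0.0202, 0.1094]
ee_rot: [-3.141, -0.001, 1.798]
wrist_force: [0.6, -0.4, -1.0]
width: 0.0584
finger_force: 30.0
```

Emit:
apply_moves([
  [0, 0, 0, 0, 0, 0, 0],
  [0, 0, 0, 0, 0, -0.015, 0],
  [0, 0, 0, 0, 0, -0.035, 0],
  [0, 0, 0, 0, 0, -0.055, 0],
  [0, 0, 0, 0, 0, -0.08, 0],
])

```text
time: 35.45
tool_pos: [0.5704, 0.0168, 0.0285]
ee_rot: [-3.141, 0.0, 1.796]
wrist_force: [0.2, 0.7, -1.9]
width: 0.0583
finger_force: 30.0
```

Emit:
apply_moves([
  [0, 0, 0, 0, 0, -0.006, 0],
  [0, 0, 0, 0, 0, -0.012, 0],
  [0, 0, 0, 0, 0, -0.0165, 0],
  [0, 0, 0, 0, 0, -0.0175, 0],
  [0, 0, 0, 0, 0, -0.0185, 0],
])

```text
time: 35.95
tool_pos: [0.5722, 0.0182, 0.0122]
ee_rot: [3.14, 0.001, 1.798]
wrist_force: [0.4, -0.4, -1.5]
width: 0.059
finger_force: 30.0
```

Emit:
apply_moves([
  [0, 0, 0, 0, 0, 0, 0],
  [0, 0, 0, 0, 0, -0.0007, 0],
  [0, 0, 0, 0, 0, -0.0007, 0],
  [0, 0, 0, 0, 0, -0.0007, 75],
  [0, 0, 0, 0, 0, -0.0007, 85],
])

```text
time: 36.45
tool_pos: [0.5719, 0.0184, 0.0111]
ee_rot: [3.141, 0.0, 1.798]
wrist_force: [-0.3, 0.8, 0.5]
width: 0.0707
finger_force: 0.0
```

Emit:
apply_moves([
  [0, 0, 0, 0, 0, 0, 85],
  [0, 0, 0, 0, 0, 0, 85],
  [0, 0, 0, 0, 0, 0.015, 85],
  [0, 0, 0, 0, 0, 0.05, 90],
  [0, 0, 0, 0, 0, 0.09, 100],
])

```text
time: 36.95
tool_pos: [0.5704, 0.0184, 0.101]
ee_rot: [-3.139, -0.001, 1.798]
wrist_force: [0.6, 0.0, 0.9]
width: 0.0892
finger_force: 0.0
```

Emit:
apply_moves([
  [0, 0, 0, -0.01, 0.035, 0.02, 100],
  [0, 0, 0, -0.02, 0.075, 0.04, 100],
  [0, 0, 0, -0.03, 0.115, 0.06, 100],
  [0, 0, 0, -0.04, 0.15, 0.08, 100],
  [0, 0, 0, -0.05, 0.18, 0.1, 100],
])

```text
time: 37.45
tool_pos: [0.5209, 0.2001, 0.203]
ee_rot: [3.14, -0.0, 1.799]
wrist_force: [-0.3, -0.4, 0.6]
width: 0.0942
finger_force: 0.0
```

Emit:
apply_moves([
  [0, 0, 0, -0.02, 0.025, 0, 100],
  [0, 0, 0, -0.045, 0.05, 0, 100],
  [0, 0, 0, -0.07, 0.075, 0, 100],
  [0, 0, 0, -0.1, 0.1, 0, 100],
  [0, 0, 0, -0.12, 0.12, 0, 100],
])

```text
time: 37.95
tool_pos: [0.3998, 0.3196, 0.2021]
ee_rot: [3.14, -0.001, 1.799]
wrist_force: [0.3, 0.2, -0.1]
width: 0.0943
finger_force: 0.0
```

```bash
python3 -c "
from vbf import *
o=get_obs(); print(o['tool_pos'],o['time'])
t=snap('top','t8.png'); s=snap('side','s8.png')
r=fit(t,'gear',(.5691,.0181),.008,mode='W',half=18); print('gear',r.round(4),B(r).round(1))
r=fit(t,'ring',(.6206,-.206),.008,mode='R'); print('ring',B(r).round(1))
a=cv2.resize(t['pixels'][150:220,270:390,::-1],(720,420),interpolation=cv2.INTER_NEAREST); cv2.imwrite('pics/t8c.png',a)
a=cv2.resize(s['pixels'][150:260,200:340,::-1],(700,550),interpolation=cv2.INTER_CUBIC); cv2.imwrite('pics/s8c.png',a)"
```

```text
[0.39982046 0.31957597 0.20214195] 37.95
gear [0.5685 0.019  0.2035 0.8728] [ -0.5 115.9]
ring [-1.000e-01 -1.143e+02]
```

View pics/t8c.png

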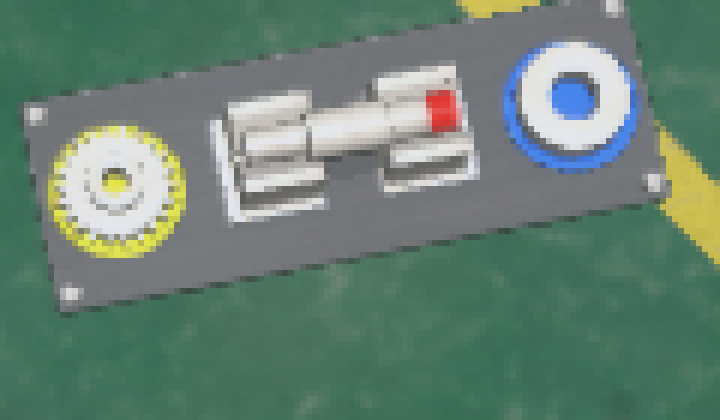

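View pics/s8c.png

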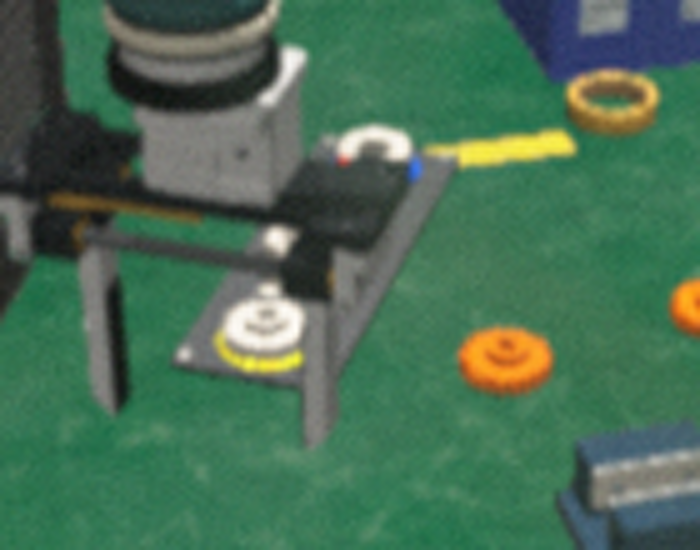

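The top view shows the gear on the yellow pad, the ring on the blue pad, and the shaft across both blocks with its red end towards blue. The gear and ring are within about 1 mm of their pad centres. The arm is clear of everything, so I'll hand in.

```bash
python3 -c "
from bench import *
print(close_job())"
```

```text
the job is handed in; nothing more can be done
None
```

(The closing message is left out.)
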